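Set the sample trimming guide to its gauge clip

TASK

Set the trimming guide for the next sample: with a fingertip resting lightly on top of the knurled wheel, roll it until the gap between the two fences has closed so far that the sliding fence's pointer is in line with the nose of the gauge clip. Move the fence only by rolling the wheel, without gripping anything or pushing the fence itself, and do not disturb the jar, beaker, scalpel and tube rack. Finish with the hand clear.

Things in the scene. Friction and masses are not known exactly. Their poses are not given: they have to be found in the camera images.
- guide: Trimming guide: steel base fixed to the bench, 110 (x) x 290 (y) mm, origin under its centre; only its yaw turns. +y is the closing direction. On it a grey deck on rubber buffers carries, at y = -60 mm, a white housing (46 x 84 mm, top 70 mm up) with the knurled wheel, the highest part, and at y = +106 mm the fixed steel fence (94 x 12 mm, top 60 mm up). A white scale rail runs along the +x edge.
- wheel_crest (a point): The highest point of the wheel's rim when not pressed, at guide x = 0, y = -60 mm, 88 mm above the bench, midway across its width. Fixed to the base: it does not turn or go down with the wheel.
- wheel: Knurled steel wheel, 52 mm diameter, 26 mm wide, 18 mm proud of its housing, axle along guide x; origin at its centre. It sinks, deck and all, up to 6 mm on springs (2 N to start, 5 N at 4 mm, 7 N at 6 mm). Rolling its top towards guide +y moves the sliding fence the same way, closing the gap, 0.38 mm per mm of rim travel (several 20 to 30 mm strokes); stays where left; friction 1.5 N at the rim.
- fence: Sliding steel fence, 94 (x) x 12 (y) mm, top 60 mm above the bench, between the wheel housing and the fixed fence. Origin under its centre, 14 mm above the bench, axes parallel to the guide's. It can slide up to 60 mm along guide +y, driven by the wheel; it must not be pushed by hand.
- pointer_tip (a point): Tip of the small flat black pointer on the +x end of the sliding fence, 36 mm above the bench (sinks with the deck). Moves with the fence along guide y.
- gauge_clip: Fixed dark steel clip on the scale rail, 16 x 16 mm, top of its brass screw 44 mm above the bench, pointed nose towards guide -x. Origin at bench height below the nose tip, axes parallel to the guide's. The guide is set when the pointer tip is level with the nose along guide y (tips 3 mm apart, face to face). Its place varies; the pointer starts 14 to 50 mm short of it, towards the wheel.
- nose_tip (a point): Tip of the clip's nose, 36 mm above the bench, straight above the clip's origin.
- jar: Bystander: closed round jar, 54 mm in diameter, 70 mm high, standing on the bench; origin at the centre of its underside. Leave alone.
- beaker: Bystander: open glass beaker, 60 mm in diameter, 75 mm high, standing on the bench; origin at the centre of its underside. Leave alone.
- scalpel: Bystander: steel scalpel lying flat, 148 mm long along its x axis (blade at +x), 10 mm wide, 5 mm high. Leave alone.
- tube_rack: Bystander: grey two-deck rack 50 (x) x 110 (y) x 36 mm holding four small capped tubes, 49 mm high in all; origin at the centre of its underside. Leave alone.

How it is judged (in metres and radians):
On the way:
1. a fingertip presses on the knurled wheel (contact force between the fingers and wheel above 0.5 N), for 0.1 s.
At the end, for the whole second after the job is handed in: The pointer tip is within 2 mm of the clip's nose, measured along the slide, the fence is at rest, and jar, beaker, scalpel and tube rack are within 20 mm of where they stood (y of pointer_tip in the frame of gauge_clip between -0.002 and 0.002 m and linear speed of fence below 0.002 m/s and distance of each of jar, beaker, scalpel, tube_rack from where it was at the start of the episode below 0.02 m); the robot touches nothing.
It fails at once if the sliding fence is pushed or gripped directly (over 2 N) (contact force between any of the fingers, the arm and fence above 2 N).
It fails at once if the wheel or another part of the guide is pressed hard or gripped (over 25 N) (contact force between any of the fingers, the arm and wheel above 25 N or contact force between any of the fingers, the arm and guide above 25 N).
It fails at once if a bystander or the gauge clip is gripped or pushed (over 10 N) (contact force between the fingers and jar above 10 N or contact force between the fingers and beaker above 10 N or contact force between the fingers and scalpel above 10 N or contact force between the fingers and tube_rack above 10 N or contact force between the fingers and gauge_clip above 10 N).
It fails at once if a bystander is moved, lifted or knocked (over 20 mm) (distance of any of jar, beaker, scalpel, tube_rack from where it was at the start of the episode above 0.02 m).
It also fails if it takes over 51 s, if anything falls off the work surface, if the arm or the gripper's body presses on something with over 40 N, if the wrist force passes 120 N, or if a joint passes its speed limit or range.

ROBOT

A 6-joint arm with a two-finger parallel gripper is mounted at the origin on the work surface. World frame = base frame: x ahead of the robot, y to its left, z up, the work surface at z = 0. Lengths are in mm, angles in degrees, forces in N, time in s.
With the tool pointing down it reaches from about 300 to 850 mm from the base axis. Payload 4.2 kg.
Tool frame: the origin (TCP) lies at the very end of the fingers, on their centre line; the grasp point (between the pads) lies 19 mm behind it; z points along the fingers, y is the direction in which the jaws open and shut (so a half turn about z gives the same grasp; the last joint's range is limited). The gripper opens to 91 mm and grips with 3 to 60 N. Pads are 32 mm wide; open, the fingers measure 118 mm over their backs; the gripper's body (76 mm by 178 mm) begins 60 mm behind the grasp point.
Start: joints at [-72.823, 18.312, 89.639, -0, 72.044, -1.146], TCP at [180.77, -545.862, 213.976] pointing down, gripper open.
Joint ranges: [-177.97, 177.97], [-48.28, 115.42], [12.27, 149.76], [-77.06, 257.06], [2.81, 150.46], [-146.56, 146.56]. Speed limits (degrees/s): [147.25, 147.25, 180, 180, 180, 180].

INTERFACE

Orientations are given as [roll, pitch, yaw] about the fixed x, y, z axes, in that order (R = Rz(yaw) Ry(pitch) Rx(roll)).
In Python, from workcell import env gives the robot as it stands. The module is installed in compiled form; this text tells all that it offers.
- The arm moves only by the tool arm_command, never from a script. Its argument "targets" is a list of rows, each a list of 5 numbers: the closure, from 0 (fully open) to 1 (shut), then the shift along the tool's x, y, z each as a share of 50 cm, from -1 to 1, then the turn about the tool's z as a share of pi/4 rad, from -1 to 1. A call has 1 to 8 rows; each row is the pose to reach, as a shift and turn from the pose measured when the call began, along the tool's axes at that moment; what a row does not reach only later rows make up. A row lasts 1/12 s, in which the tool goes at most 41.7 mm and 7.16 degrees, less where a joint would pass 70% of its speed; a pose out of reach is approached as far as the arm can. A call with a number of a shift or a turn outside -1 to 1 is refused whole. A call with a gripper value outside its range is refused whole. The fingers move at their own pace and stop on an object; "squeeze" is the grip in N (left out, the last holds). Time passes only in rows, so rows that repeat a pose let the fingers close. It gives the time, the measured TCP pose, the force and the opening at its end, in the units of the state.
- env.state(): the state, without advancing time (a new reading comes with each control period).
- env.grab_frame(name): name is "scene" or "top" or "wrist"; returns the picture (420x560x3 uint8, red, green, blue); there is no depth.
- env.camera_params(name): a dict with "camera_matrix" (3x3 intrinsics, pixels), "R" (3x3) and "t" (3): a world point X has camera coordinates R X + t; the wrist camera has in their place "hand_eye" (4x4, takes a point from camera to tool coordinates, whose origin is the TCP and whose axes are the flange's). Camera axes: x right, y down, z forward; pixel columns grow to the right and rows downward; lengths in mm; the calibration is good to about 2 mm. A picture is of the moment at which its call begins: read the wrist's pose just before it. camera_params takes no time and is no camera call.
- env.job_done(): hands the job in, once; it reports no verdict.
The state is a dict: "time_s": time; "qpos": joint angles; "qvel": joint speeds; "effort": joint torques, N m; "ee_pos": TCP position; "ee_rot": TCP orientation; "force": force on the tool from outside, world axes, zero at the start; "torque": the same for the moment, N m; "gripper_width": finger opening in mm.
Only numpy, scipy, OpenCV 4.12 (cv2) and the standard library are available. Lean on these libraries where they do the work, as an engineer would, in place of code of your own. Each camera call takes 0.05 s, during which the arm holds its last target.

## Working session

There is one attempt and no reset: what is moved stays moved. The work goes in short steps, Python scripts to look and compute and a tool call to move; the robot and the scene stay as the last step left them, time stands still between calls to the robot, and variables do not carry over. Pictures are saved under pics/ and viewed, and the job is handed in when it is done.

Besides the shell and the picture viewer there is one more tool, called after "Call:" as a command line: name --pt "numbers of a row" for each row, then --argument value for the rest. arm_command: Moves the arm, as the interface text tells. Shift numbers are shares of 50 cm and turn numbers shares of pi/4 rad, none past 1 either way. Its arguments: {"type":"object","properties":{"targets":{"type":"array"},"squeeze":{"type":"number"}},"required":["targets"]}

```bash
mkdir -p pics; python3 - <<'E'
from workcell import env
import cv2
print(env.state())
for n in("scene","top","wrist"):
    im=env.grab_frame(n); cv2.imwrite(f"pics/{n}0.png",im[:,:,::-1]); print(n,env.camera_params(n))
E
```

```text
{'time_s': 0.0, 'qpos': array([-7.28228402e+01,  1.83520290e+01,  8.97062631e+01, -1.61187348e-03,
        7.20448006e+01, -1.14527394e+00]), 'qvel': array([ 0.01765551, -0.01799117,  0.05717648,  0.03076968,  0.06258924,
        0.03545253]), 'effort': array([ 1.94065137e-04, -4.12460804e+01, -2.31971133e+01,  7.26711145e-02,
        4.54412133e-02, -1.50256092e-04]), 'ee_pos': array([ 180.60691877, -545.36165699,  213.1173742 ]), 'ee_rot': array([-1.79896897e+02, -5.28392273e-04,  1.83229316e+01]), 'force': array([ 0.16107347, -0.68909272, -0.05410713]), 'torque': array([ 0.00537048,  0.01860976, -0.04448944]), 'gripper_width': 91.08395186380751}
scene {'camera_matrix': array([[491.75070598,   0.        , 276.47431891],
       [  0.        , 491.75070598, 213.50288146],
       [  0.        ,   0.        ,   1.        ]]), 'R': array([[-0.84627419,  0.53274398, -0.00196319],
       [ 0.39688492,  0.62799262, -0.66940842],
       [-0.35539044, -0.56728223, -0.74289199]]), 't': array([ 413.05202125, -224.00009282, 1101.7089625 ])}
top {'camera_matrix': array([[417.42771757,   0.      
[... 162 characters left out ...]
-0.00319732],
       [-0.99556676, -0.00590929, -0.09387177],
       [ 0.09385057,  0.00376862, -0.99557916]]), 't': array([ 81.92202016, 577.93963643, 777.20012646])}
wrist {'camera_matrix': array([[359.62197869,   0.        , 280.45827203],
       [  0.        , 359.62197869, 210.32527868],
       [  0.        ,   0.        ,   1.        ]]), 'hand_eye': array([[-2.58013793e-04, -9.72500572e-01, -2.32900343e-01,
         6.51757913e+01],
       [ 9.99999511e-01, -2.85192468e-05, -9.88743422e-04,
         5.38212556e-01],
       [ 9.54911402e-04, -2.32900485e-01,  9.72500104e-01,
        -1.70855950e+02],
       [ 0.00000000e+00,  0.00000000e+00,  0.00000000e+00,
         1.00000000e+00]])}
```

View pics/top0.png

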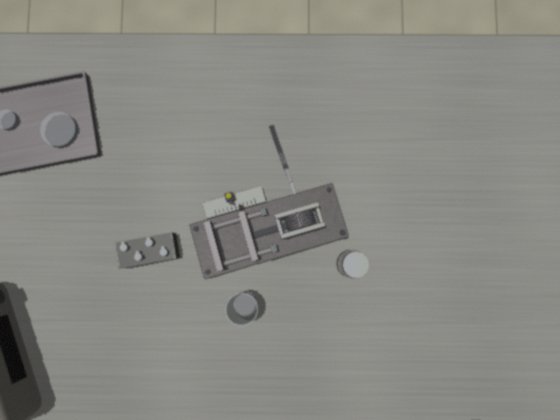

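View pics/scene0.png

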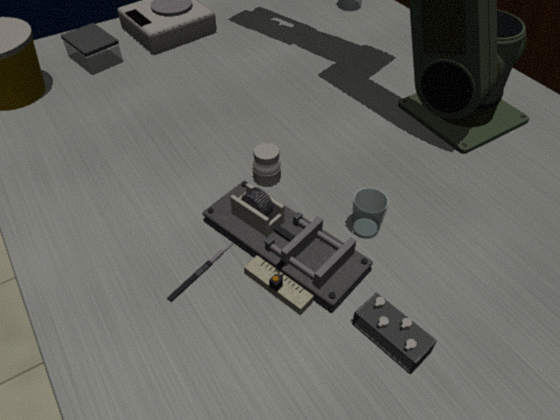

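View pics/wrist0.png

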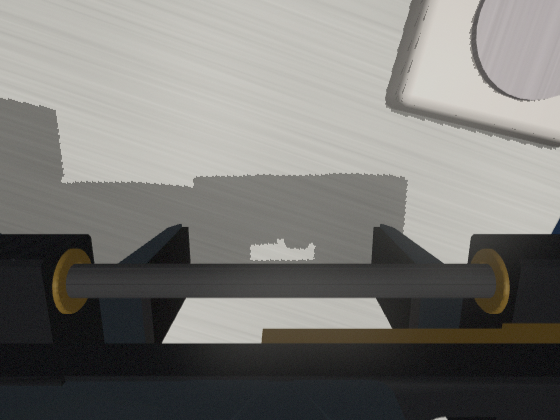

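```bash
python3 - <<'E'
import cv2
im=cv2.imread("pics/top0.png"); c=im[170:290,180:360]
c=cv2.convertScaleAbs(cv2.resize(c,None,fx=4.4,fy=4.4,interpolation=cv2.INTER_CUBIC),alpha=1.5); cv2.imwrite("pics/topc.png",c)
im=cv2.imread("pics/scene0.png"); c=im[170:320,195:385]
c=cv2.convertScaleAbs(cv2.resize(c,None,fx=4,fy=4,interpolation=cv2.INTER_CUBIC),alpha=1.5); cv2.imwrite("pics/scenec.png",c)
E
```

```text
(no output)
```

View pics/topc.png

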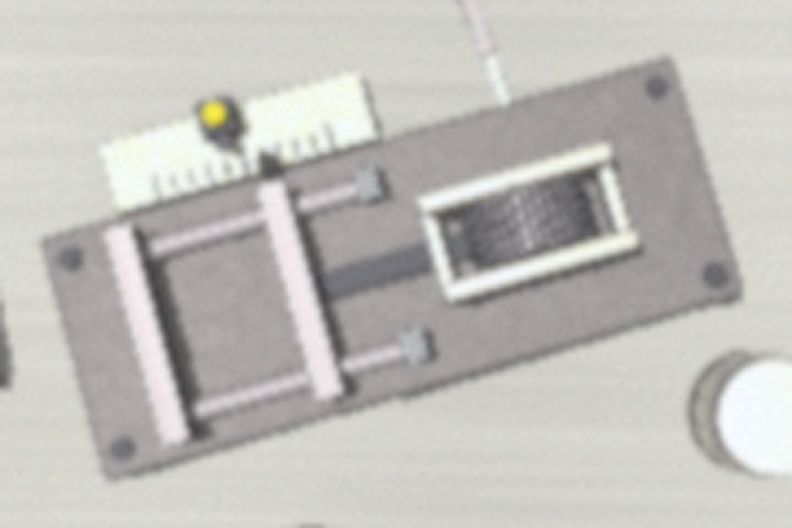

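View pics/scenec.png

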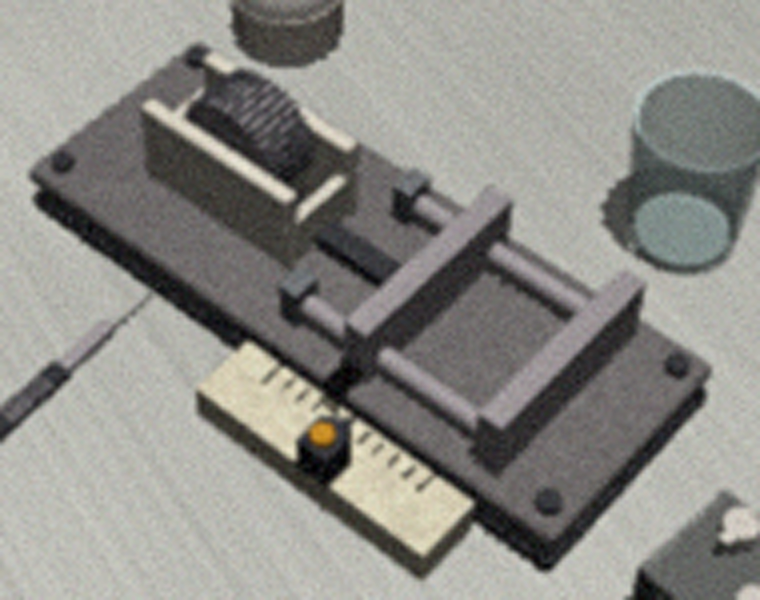

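```bash
cat > h.py <<'E'
import numpy as np
from workcell import env
def ray(n,uv):
    p=env.camera_params(n);K=p["camera_matrix"]
    d=np.linalg.inv(K)@np.array([uv[0],uv[1],1.])
    if n=="wrist":
        from scipy.spatial.transform import Rotation as Ro
        s=env.state();R=Ro.from_euler('xyz',s["ee_rot"],degrees=True).as_matrix();H=p["hand_eye"]
        return R@H[:3,3]+s["ee_pos"],R@H[:3,:3]@d
    return -p["R"].T@p["t"],p["R"].T@d
def onz(n,uv,z):
    o,d=ray(n,uv);return o+d*(z-o[2])/d[2]
E
python3 - <<'E'
from h import *
f=lambda u,z:onz("top",((u[0]+.5)/4.4-.5+180,(u[1]+.5)/4.4-.5+170),z)
P={}
for k,l,z in [("housing",[(417,200),(610,147),(638,245),(452,302)],70),("fixed",[(107,232),(133,227),(190,440),(165,445)],60),("slide",[(258,186),(284,180),(342,393),(316,398)],60)]:
    q=np.array([f(u,z) for u in l]);P[k]=q.mean(0);print(k,q.round(1)[:,:2].tolist(),q.mean(0).round(1))
v=(P["fixed"]-P["housing"])[:2];print(v,np.linalg.norm(v))
for k in ("fixed","slide"):
    pass
yaw=np.arctan2(-v[0],v[1]);print("yaw",np.degrees(yaw))
ey=np.array([-np.sin(yaw),np.cos(yaw)]);ex=np.array([ey[1],-ey[0]])
o=P["housing"][:2]+60*ey;print("origin",o)
a=f((268,153),36)[:2]-o;b=f((238,152),36)[:2]-o
print(a@ex,a@ey,b@ex,b@ey,(P["slide"][:2]-o)@ex,(P["slide"][:2]-o)@ey)
# scene view
g=lambda u,z:onz("scene",((u[0]+.5)/4-.5+195,(u[1]+.5)/4-.5+170),z)
for nm,u,z in[("ptr",(342,390),36),("nose",(347,415),36),("fixedtop",((478+625)/2+8,(425+275)/2),60)]:
    q=g(u,z)[:2]-o;print(nm,q@ex,q@ey)
E
```

```text
housing [[564.2, 90.4], [586.8, 10.4], [546.1, -1.0], [522.2, 75.7]] [554.8  43.9  70. ]
fixed [[550.8, 220.4], [553.0, 209.5], [464.6, 184.0], [462.5, 194.3]] [507.7 202.1  60. ]
slide [[570.6, 157.4], [573.2, 146.5], [484.4, 121.1], [482.3, 131.9]] [527.6 139.2  60. ]
[-47.09229061 158.17108739] 165.03265350139807
yaw 16.57985165225422
origin [537.71734653 101.39112358]
62.80772114334274 37.83740179435081 66.87062821235689 50.223013796465374 1.1003260984102732 39.1471675564612
ptr 60.40684926261878 44.72167200148063
nose 68.16111018489734 54.03425996679134
fixedtop 4.000223484354991 106.81696006821878
```

Call:
arm_command --pt "1 0.5 -0.41 0 0.039" --pt "1 0.5 -0.41 0 0.039" --pt "1 0.5 -0.41 0 0.039" --pt "1 0.5 -0.41 0 0.039" --pt "1 0.5 -0.41 0 0.039" --pt "1 0.5 -0.41 0 0.039" --pt "1 0.5 -0.41 0 0.039" --pt "1 0.5 -0.41 0 0.039" --squeeze 10

```text
time_s: 0.82
ee_pos: [354.2, -269.5, 213.5]
ee_rot: [-179.9, -0.0, 16.6]
force: [0.8, 0.2, -0.5]
gripper_width: 40.7
```

Call:
arm_command --pt "1 0.564 -0.466 0 0" --pt "1 0.564 -0.466 0 0" --pt "1 0.564 -0.466 0 0" --pt "1 0.564 -0.466 0 0" --pt "1 0.564 -0.466 0.1 0" --pt "1 0.564 -0.466 0.18 0" --pt "1 0.564 -0.466 0.18 0" --pt "1 0.564 -0.466 0.18 0"

```text
time_s: 1.48
ee_pos: [531.1, -4.7, 147.8]
ee_rot: [-179.9, -0.0, 16.6]
force: [-0.3, -0.7, 0.1]
gripper_width: 0.4
```

Call:
arm_command --pt "1 0 0 0 0" --pt "1 0 0 0 0"

```text
time_s: 1.65
ee_pos: [530.7, -3.1, 146.1]
ee_rot: [-179.8, 0.2, 16.8]
force: [-0.3, 0.4, -0.0]
gripper_width: 0.6
```

```bash
python3 - <<'E'
from h import *
import cv2
print(env.state())
im=env.grab_frame("wrist"); cv2.imwrite("pics/wrist1.png",cv2.convertScaleAbs(im[:,:,::-1],alpha=1.2))
E
```

```text
{'time_s': 1.65, 'qpos': array([ -1.64737103,  17.54739911, 101.22108491,   0.12168747,
        61.43979022,  71.45025475]), 'qvel': array([-2.83852306, -2.45835509, -0.03641518, -1.01731963,  0.82568103,
       -0.43286073]), 'effort': array([  1.36199746, -37.04909921, -21.23361826,   0.22029677,
        -0.1997337 ,   0.06790064]), 'ee_pos': array([530.73630369,  -3.13280257, 146.12322711]), 'ee_rot': array([-1.79832598e+02,  1.63571108e-01,  1.68442423e+01]), 'force': array([-0.30270278,  0.42207519, -0.0082967 ]), 'torque': array([-0.0301702 , -0.04657612,  0.0146628 ]), 'gripper_width': 0.6477260707748714}
```

View pics/wrist1.png

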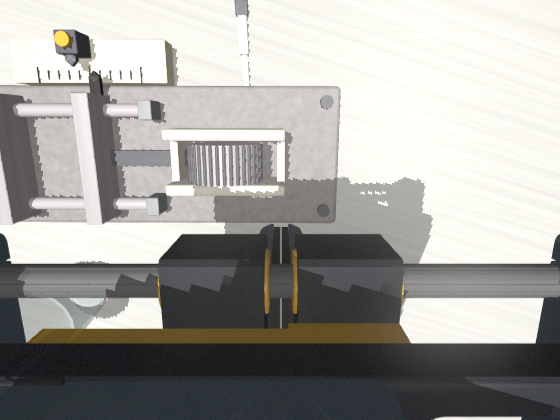

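```bash
cat >> h.py <<'E'
yaw=np.radians(16.58);ey=np.array([-np.sin(yaw),np.cos(yaw)]);ex=np.array([ey[1],-ey[0]]);O=np.array([537.7,101.4])
def gd(n,uv,z):
    q=onz(n,uv,z)[:2]-O;return np.array([q@ex,q@ey]).round(1)
def tip():
    s=env.state();q=s["ee_pos"][:2]-O;return np.array([q@ex,q@ey,s["ee_pos"][2]]).round(1)
E
python3 - <<'E'
from h import *
import cv2
print(tip())
print("ptr",gd("wrist",(95,72),36),"nose",gd("wrist",(71,66),36))
print("housing",[gd("wrist",u,70) for u in[(163,130),(285,130),(285,194),(166,194)]])
print("wheel ctr",gd("wrist",(227,163),88))
print("fixed left edge",gd("wrist",(18,222),60), "slide",gd("wrist",(72,93),60),gd("wrist",(103,222),60))
im=cv2.imread("pics/wrist1.png");cv2.imwrite("pics/w1c.png",cv2.resize(im[20:110,20:160],None,fx=5,fy=5,interpolation=cv2.INTER_CUBIC))
E
```

```text
[-36.9 -99.4 147.1]
ptr [65.2 37.9] nose [69.3 55.2]
housing [array([ 24.1, -20.2]), array([  24.3, -102.4]), array([ -19.5, -102.6]), array([-19.7, -19.1])]
wheel ctr [  4.  -65.3]
fixed left edge [-43.3  96.1] slide [48.5 43.6] [-43.1  32.7]
```

View pics/w1c.png

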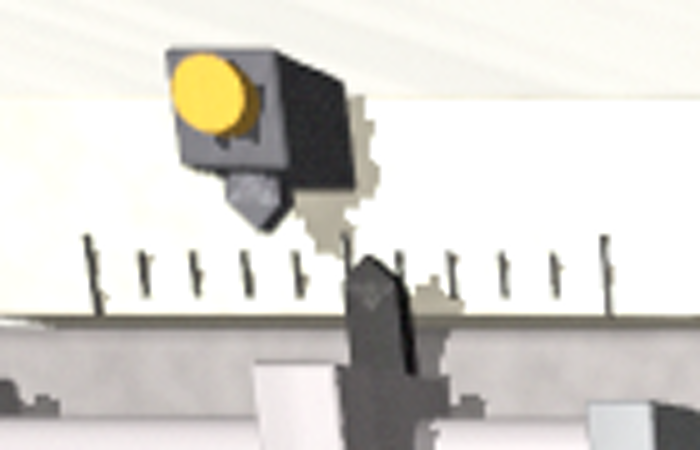

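Call:
arm_command --pt "1 0.076 -0.056 0.05 0.004" --pt "1 0.076 -0.056 0.09 0.004" --pt "1 0.076 -0.056 0.09 0.004" --pt "1 0.076 -0.056 0.09 0.004" --pt "1 0.076 -0.056 0.09 0.004"

```text
time_s: 2.12
ee_pos: [558.9, 32.0, 103.5]
ee_rot: [-179.9, 0.0, 16.5]
force: [0.0, -0.7, -0.5]
gripper_width: 0.5
```

```bash
python3 - <<'E'
from h import *
import cv2
s=env.state();print(tip(),s["force"],s["ee_rot"])
print("ptr",gd("wrist",(94,71.2),36),"nose",gd("wrist",(73.4,66),36))
im=env.grab_frame("wrist"); cv2.imwrite("pics/wrist2.png",cv2.convertScaleAbs(im[:,:,::-1],alpha=1.2))
s=env.state();print(tip(),s["force"],s["ee_rot"])
E
```

```text
[  0.5 -72.6 103.5] [ 0.04327393 -0.73633539 -0.47227237] [-1.79931354e+02  1.47729646e-02  1.64858576e+01]
ptr [98.1 43.5] nose [101.1  55.9]
[  0.8 -72.6 103.8] [ 0.539766    0.09901242 -0.09790761] [-1.79938829e+02 -4.16315852e-02  1.64762035e+01]
```

View pics/wrist2.png

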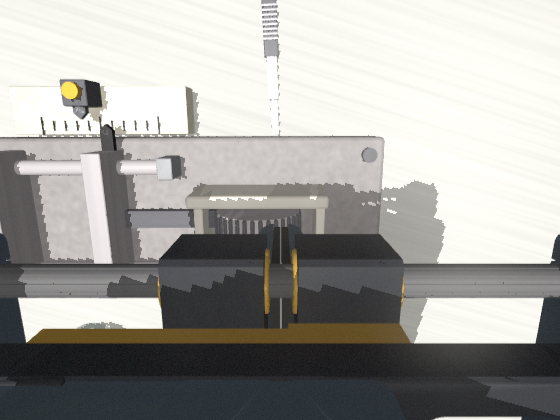

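Call:
arm_command --pt "1 0 0 0.01 0.002" --pt "1 0 0 0.02 0.002" --pt "1 0 0 0.028 0.002" --pt "1 0 0 0.032 0.002" --pt "1 0 0 0.032 0.002"

```text
time_s: 2.58
ee_pos: [558.7, 31.9, 87.3]
ee_rot: [-179.9, 0.0, 16.4]
force: [-0.3, 0.0, -0.3]
gripper_width: 0.6
```

Call:
arm_command --pt "1 0 0 0.004 0" --pt "1 0 0 0.008 0" --pt "1 0 0 0.008 0" --pt "1 0 0 0.008 0"

```text
time_s: 2.92
ee_pos: [559.3, 31.7, 83.8]
ee_rot: [-180.0, -0.0, 16.4]
force: [0.0, -2.2, 3.9]
gripper_width: 0.4
```

Call:
arm_command --pt "1 0 -0.008 0.001 0" --pt "1 0 -0.016 0.001 0" --pt "1 0 -0.024 0.001 0" --pt "1 0 -0.032 0.001 0" --pt "1 0 -0.04 0.001 0" --pt "1 0 -0.044 0.001 0" --pt "1 0 -0.044 0.001 0"

```text
time_s: 3.5
ee_pos: [552.9, 53.8, 83.7]
ee_rot: [-179.9, -0.1, 16.4]
force: [-1.2, -0.2, 4.4]
gripper_width: 0.4
```

```bash
python3 - <<'E'
from h import *
import cv2
s=env.state();print(tip(),s["force"])
im=env.grab_frame("wrist"); cv2.imwrite("pics/wrist3.png",cv2.convertScaleAbs(im[:,:,::-1],alpha=1.2))
cv2.imwrite("pics/w3c.png",cv2.resize(cv2.convertScaleAbs(im[80:200,0:160,::-1],alpha=1.2),None,fx=5,fy=5,interpolation=cv2.INTER_CUBIC))
E
```

```text
[  1.  -50.   83.7] [-1.24169905 -0.1956568   4.35465026]
```

View pics/w3c.png

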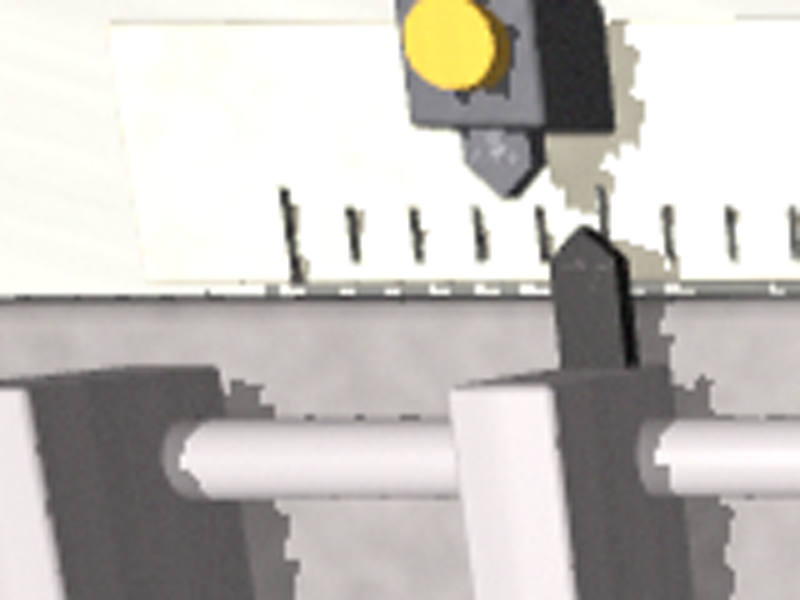

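```bash
python3 - <<'E'
from h import *
print("ptr",gd("wrist",(116.5,125.2),32),"nose",gd("wrist",(102.5,119),36))
E
```

```text
ptr [66.  48.4] nose [69.6 54.5]
```

Call:
arm_command --pt "1 0 0 -0.015 0" --pt "1 0 0 -0.03 0" --pt "1 0 0 -0.03 0" --pt "1 0 0.044 -0.03 0" --pt "1 0 0.044 -0.03 0" --pt "1 0 0.044 -0.03 0" --pt "1 0 0.044 -0.03 0"

```text
time_s: 4.13
ee_pos: [558.8, 32.9, 98.5]
ee_rot: [-179.9, -0.0, 16.4]
force: [-0.6, -0.1, -0.5]
gripper_width: 0.7
```

```bash
python3 - <<'E'
from h import *
import cv2
s=env.state();print(tip(),s["force"])
im=env.grab_frame("wrist")
cv2.imwrite("pics/w4c.png",cv2.resize(cv2.convertScaleAbs(im[80:200,0:160,::-1],alpha=1.2),None,fx=5,fy=5,interpolation=cv2.INTER_CUBIC))
E
```

```text
[  0.6 -71.7  98.5] [-0.58469255 -0.06768458 -0.54246003]
```

View pics/w4c.png

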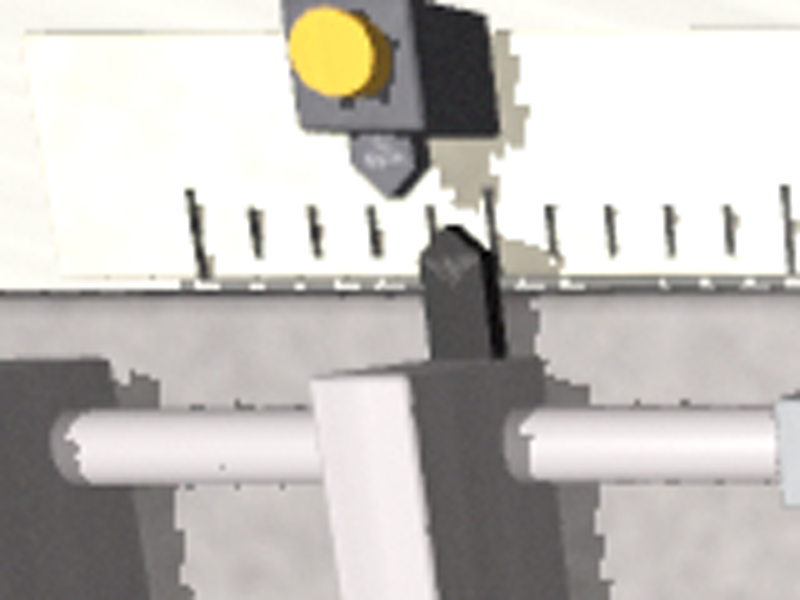

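```bash
python3 - <<'E'
from h import *
print("ptr",gd("wrist",(90.6,125.2),36),"nose",gd("wrist",(79.4,119.3),36),gd("wrist",(78.,119.3),36))
E
```

```text
ptr [65.7 48.2] nose [69.3 54.8] [69.3 55.7]
```

Call:
arm_command --pt "1 0 0 0.01 0" --pt "1 0 0 0.02 0" --pt "1 0 0 0.026 0" --pt "1 0 0 0.03 0" --pt "1 0 0 0.03 0"

```text
time_s: 4.6
ee_pos: [558.7, 33.2, 83.4]
ee_rot: [-179.9, -0.0, 16.4]
force: [-1.5, -0.6, 5.5]
gripper_width: 0.3
```

Call:
arm_command --pt "1 0 -0.008 0.001 0" --pt "1 0 -0.016 0.001 0" --pt "1 0 -0.024 0.001 0" --pt "1 0 -0.032 0.001 0" --pt "1 0 -0.032 0.001 0" --pt "1 0 -0.032 0.001 0"

```text
time_s: 5.1
ee_pos: [554.2, 48.7, 83.6]
ee_rot: [-179.9, -0.1, 16.4]
force: [-1.4, -0.1, 6.2]
gripper_width: 0.6
```

```bash
python3 - <<'E'
from h import *
import cv2
s=env.state();print(tip(),s["force"])
im=env.grab_frame("wrist")
cv2.imwrite("pics/w5c.png",cv2.resize(cv2.convertScaleAbs(im[90:150,40:160,::-1],alpha=1.2),None,fx=6,fy=6,interpolation=cv2.INTER_CUBIC))
E
```

```text
[  0.8 -55.2  83.6] [-1.35203957 -0.08400898  6.21989142]
```

View pics/w5c.png

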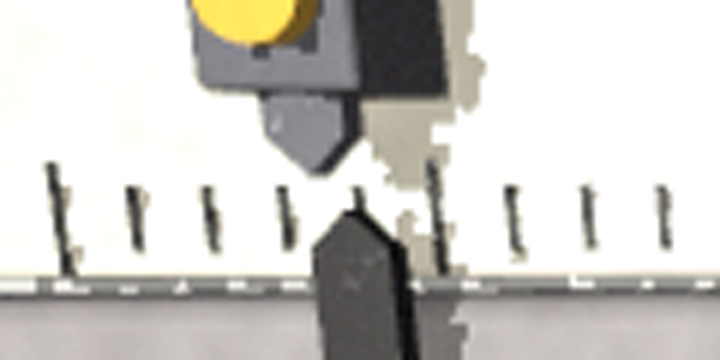

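Call:
arm_command --pt "1 0 0 -0.015 0" --pt "1 0 0 -0.03 0" --pt "1 0 0 -0.03 0" --pt "1 0 0 -0.03 0" --pt "1 0 0 -0.03 0"

```text
time_s: 5.57
ee_pos: [554.0, 48.7, 98.5]
ee_rot: [-179.9, -0.0, 16.4]
force: [-0.4, -0.0, 0.6]
gripper_width: 0.0
```

```bash
python3 - <<'E'
from h import *
import cv2
s=env.state();print(tip(),s["force"])
im=env.grab_frame("wrist")
cv2.imwrite("pics/w6c.png",cv2.resize(cv2.convertScaleAbs(im[90:150,40:160,::-1],alpha=1.2),None,fx=6,fy=6,interpolation=cv2.INTER_CUBIC))
E
```

```text
[  0.5 -55.2  98.5] [-0.4386227  -0.03288409  0.59287476]
```

View pics/w6c.png

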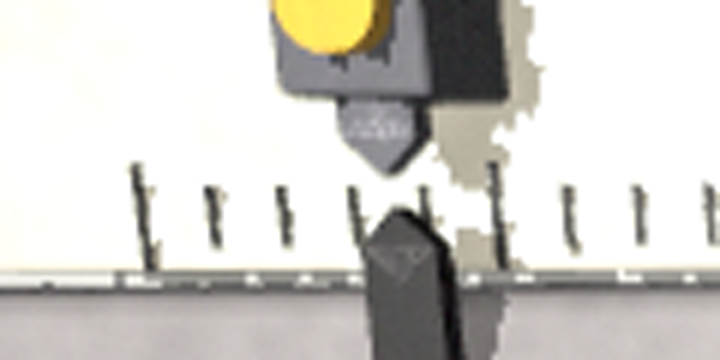

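Call:
arm_command --pt "1 0 0 -0.05 0" --pt "1 0 -0.1 -0.05 0" --pt "1 0 -0.218 -0.05 -0.003" --pt "1 0 -0.218 -0.05 -0.003" --pt "1 0 -0.218 -0.05 -0.003" --pt "1 0 -0.218 -0.05 -0.003" --pt "1 0 -0.218 -0.05 -0.003" --pt "1 0 -0.218 -0.05 -0.003"

```text
time_s: 6.28
ee_pos: [523.3, 152.2, 123.3]
ee_rot: [-179.9, 0.0, 16.5]
force: [0.4, -0.4, -0.1]
gripper_width: 0.7
```

```bash
python3 - <<'E'
from h import *
import cv2
s=env.state();print(tip(),s["force"])
im=env.grab_frame("wrist")
cv2.imwrite("pics/w7.png",cv2.convertScaleAbs(im[:,:,::-1],alpha=1.2))
cv2.imwrite("pics/w7c.png",cv2.resize(cv2.convertScaleAbs(im[80:180,220:340,::-1],alpha=1.2),None,fx=6,fy=6,interpolation=cv2.INTER_CUBIC))
E
```

```text
[  0.7  52.8 123.3] [ 0.41334602 -0.427024   -0.11642622]
```

View pics/w7c.png

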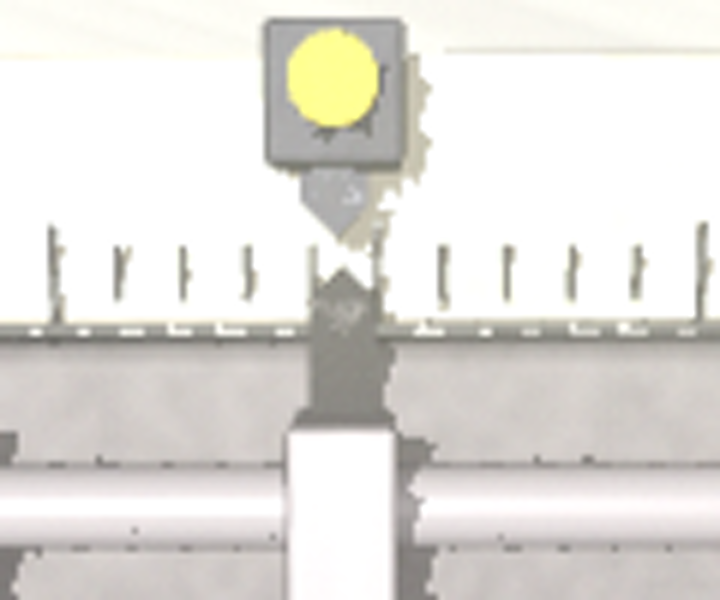

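Call:
arm_command --pt "1 0 0 -0.08 0" --pt "1 0 0 -0.16 0" --pt "1 0 0 -0.16 0" --pt "1 0 0 -0.16 0" --pt "1 0 0 -0.16 0" --pt "1 0 0 -0.16 0"

```text
time_s: 6.83
ee_pos: [522.5, 151.2, 201.8]
ee_rot: [-179.9, 0.2, 16.4]
force: [0.5, 0.4, -0.8]
gripper_width: 0.4
```

```bash
python3 - <<'E'
from h import *
import cv2
s=env.state();print(tip(),s["force"],s["time_s"])
im=env.grab_frame("wrist")
cv2.imwrite("pics/w8.png",cv2.convertScaleAbs(im[:,:,::-1],alpha=1.2))
im=env.grab_frame("scene");cv2.imwrite("pics/s8.png",im[:,:,::-1])
E
```

```text
[ -0.3  52.  201.8] [ 0.47774807  0.38184272 -0.80557167] 6.8333
```

View pics/w8.png

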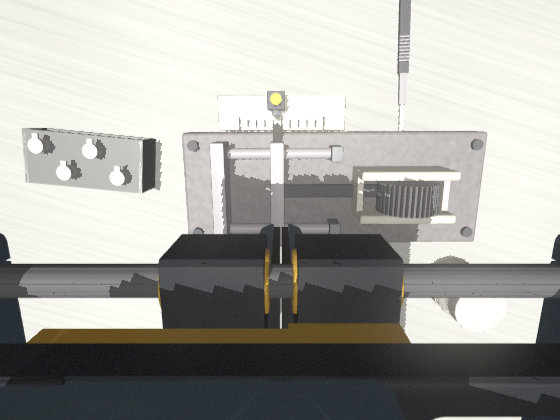

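View pics/s8.png

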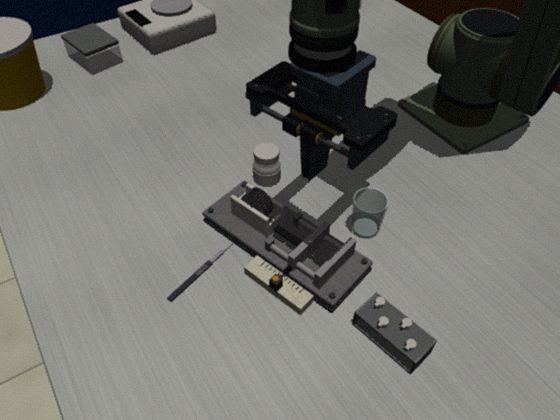

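Pointer (278,122) and nose (276,114) are in line. The jar, beaker, scalpel and rack sit at the same pixels in the scene picture as at the start, and the hand is well above everything.

```bash
python3 -c "
from workcell import env
print(env.job_done())"
```

```text
the job is handed in; nothing more can be done
None
```

The sliding fence's pointer is now in line with the gauge clip's nose, and the job is handed in at about 7 s of the 51 s allowed.

- **What I did:** With the closed fingertips I rolled the wheel in two strokes of about 22 mm and 16 mm. The measured vertical force was about 4 to 6 N, and I lifted clear between strokes. The hand finished about 200 mm above the bench.
- **Pointer check:** The last close view from above put the pointer about 0.4 to 0.9 mm short of the nose, within the 2 mm limit. I read this by eye from an enlarged picture, and I did not correct it further.
- **Other checks:** The fingers never went below about 83 mm and the fences are 60 mm high, so they could not have touched the fence. By eye, the jar, beaker, scalpel and tube rack showed no movement in the scene picture. The force reading after lifting clear was within noise.
- **Disagreement:** While the wheel was pressed, the pointer looked about 2 mm further from the nose than it really was, because the deck sinks. I used only the unpressed views for the final judgement.

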